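Stack the bead tray on its keyed bin

ROBOT

A 6-joint arm with a two-finger parallel gripper is mounted at the origin on the work surface. World frame = base frame: x ahead of the robot, y to its left, z up, the work surface at z = 0. Lengths are in mm, angles in rad, forces in N, time in s.
With the tool pointing down it reaches from about 250 to 800 mm from the base axis. Payload 3.9 kg.
Tool frame: the origin (TCP) lies on the centre line of the jaws, within the pads' length; the fingertips stand 11 mm ahead of it and the grasp point (between the pads) lies 8 mm behind it (r.tip_reach is the distance from the TCP to the fingertips, in mm); z points along the fingers, y is the direction in which the jaws open and shut (so a half turn about z gives the same grasp; the last joint's range is limited). The gripper opens to 85 mm and grips with 20 to 120 N. Pads are 22 mm wide; open, the fingers measure 114 mm over their backs; the gripper's body (76 mm by 85 mm) begins 54 mm behind the grasp point. The pads swing forward as they close: fully open they stand 13 mm farther back than shut.
Start: joints at [1.269, 0.26, -0.138, 1.173, 0, 1.571], TCP at [156.046, 501.263, 242.304] pointing down, gripper open.
Joint ranges: [-2.78, 2.78], [-0.83, 1.72], [-1.28, 1.37], [-1.9, 2.12], [-1.57, 1.48], [-3.14, 3.14]. Speed limits (rad/s): [2.57, 2.57, 3.14, 3.14, 3.14, 3.14].

INTERFACE

Orientations are given as a 3x3 rotation matrix whose columns are the frame's x, y, z axes.
In Python, from rig import r, imaging, order gives the robot as it stands.
- The arm moves only by the tool drive_tool, never from a script. Its argument "increments" is one flat list of numbers, 7 for each row, row after row: the shift along the tool's x, y, z in mm, then the turn, a rotation vector about the tool's x, y, z in rad, then the finger opening in mm, from 0 to 85.4. A call has 1 to 8 rows; each row shifts and turns the commanded pose from where the row before left it, along the tool's axes as they then stand; what a row does not reach is not made up. A row lasts 1/12 s, in which the tool goes at most 41.7 mm and 7.16 degrees, less where a joint would pass 70% of its speed; a pose out of reach is approached as far as the arm can. A call is refused whole if a number of a shift passes 41.7 or a number of a turn 0.125, either way. A call with a gripper value outside its range is refused whole. The fingers move at their own pace and stop on an object; "grip_force" is the grip in N (left out, the last holds). Time passes only in rows, so rows that do not move let the fingers close. It gives the time, the measured TCP pose, the force and the opening at its end, in the units of the state.
- r.read_state(): the state, without advancing time (a new reading comes with each control period).
- imaging.snapshot(name): name is "side" or "top"; returns a dict with "color" (480x640x3 uint8, red, green, blue), "range_z" (480x640 float32, mm along the optical axis (not along the pixel's ray), 0 where there is no reading), "intrinsics" (3x3 intrinsics, pixels), "cam_to_world" (4x4, takes a point from camera to world coordinates). Camera axes: x right, y down, z forward; pixel columns grow to the right and rows downward; lengths in mm; the calibration is good to about 2 mm. A picture is of the moment at which its call begins.
- order.sign_off(): hands the job in, once; it reports no verdict.
The state is a dict: "time_s": time; "q": joint angles; "qd": joint speeds; "joint_efforts": joint torques, N m; "position": TCP position; "ee_rot": TCP orientation; "wrist_force": force on the tool from outside, world axes, zero at the start; "moment": the same for the moment, N m; "gripper_width": finger opening in mm.
Only numpy, scipy, OpenCV 4.12 (cv2) and the standard library are available. Lean on these libraries where they do the work, as an engineer would, in place of code of your own. Each camera call takes 0.05 s, during which the arm holds its last target.

TASK

Put the bead organiser back together: pick up the white tray with the single orange lug by its wooden bar and stack it on the white bin, so that the lug drops into the orange-marked notch and the tray sits level, fully home on the bin's rim. Set it down rather than dropping it, and leave the bin, the grey tray and the bowl where they stand.

Things in the scene. Friction and masses are not known exactly. Their poses are not given: they have to be found in the camera images.
- tray: White bead tray, 0.3 kg (sizes in mm). Body 130 (x) x 96 (y), walls up to z 46; under it a centred foot 94 x 60, z 0 to 12. Wooden carry bar along x over the middle: 96 long, 16 thick (y), z 72 to 90, posts under its ends, free beside it above z 50. One orange lug at mid +x end: 26 wide, x 55 to 77, z 0 to 50, so 12 below the body. Origin: centre of the foot's underside, z up. Starts level on the bench.
- bin: White open bin of wooden beads, loose, 0.9 kg (mm): 130 (x) x 96 (y) x 60 high, walls 10, opening 110 x 76, beads low inside. Mid +x end wall has a notch 44 wide, 20 deep, open on top, marked orange. Origin: centre of underside, z up. Tray home = its x along the bin's x, foot inside with 8 play all round, tray origin 48 above the bin's. Wrong way round, the lug stands on the rim and the tray tilts.
- grey_tray: Bystander that does not fit this bin: grey tray of the white tray's size and shape, with the same wooden bar, but two blue lugs at the corners of its +x end. Origin: centre of the foot's underside, z up.
- bowl: Bystander: white ceramic bowl, rim diameter 104 mm, 55 mm high, beyond the bin. Origin: centre of the underside.
Mind the look-alikes: they are no part of the job. Leave any purple look-alike of the tray alone. What is shaped like the bin but purple is not meant.

How it is judged:
By the outcome, as a careful person would: the job done as asked, in the order asked, and still so for the second after the job is handed in, with the robot touching nothing.
It also fails if it takes over 32 s, if anything falls off the work surface, if the arm or the gripper's body presses on something with over 40 N, if the wrist force passes 120 N, or if a joint passes its speed limit or range.

## Working session

There is one attempt and no reset: what is moved stays moved. The work goes in short steps, Python scripts to look and compute and a tool call to move; the robot and the scene stay as the last step left them, time stands still between calls to the robot, and variables do not carry over. Pictures are saved under pics/ and viewed, and the job is handed in when it is done.

Besides the shell and the picture viewer there is one more tool, called after "Request:" in YAML: its name, and indented under it one key for each argument. drive_tool: Moves the arm, as the interface text tells. Its arguments: {"type":"object","properties":{"increments":{"type":"array","items":{"type":"number"}},"grip_force":{"type":"number"}},"required":["increments"]}

```bash
mkdir -p pics; ls; python3 - <<'E'
from rig import r, imaging, order
import cv2,pickle
for n in("top","side"):
    s=imaging.snapshot(n); pickle.dump(s,open(f"pics/{n}0.pkl","wb"))
    cv2.imwrite(f"pics/{n}0.png",s["color"][:,:,::-1]); print(n,s["intrinsics"],s["cam_to_world"])
print(r.read_state(), r.tip_reach)
E
```

```text
pics
top [[441.73385503   0.         313.50515795]
 [  0.         441.73385503 230.8599569 ]
 [  0.           0.           1.        ]] [[-1.40109261e-02 -9.94505237e-01  1.03745009e-01  4.63499265e+02]
 [-9.99807585e-01  1.25093908e-02 -1.51098892e-02 -2.60421085e+01]
 [ 1.37290771e-02 -1.03936750e-01 -9.94489147e-01  1.11044201e+03]
 [ 0.00000000e+00  0.00000000e+00  0.00000000e+00  1.00000000e+00]]
side [[489.900663     0.         324.60400442]
 [  0.         489.900663   235.97068567]
 [  0.           0.           1.        ]] [[ 8.41957707e-01 -3.55648366e-01  4.05735702e-01  1.37739352e+02]
 [-5.39443669e-01 -5.69354144e-01  6.20351825e-01 -6.62642205e+02]
 [ 1.03801906e-02 -7.41181555e-01 -6.71224369e-01  7.10045213e+02]
 [ 0.00000000e+00  0.00000000e+00  0.00000000e+00  1.00000000e+00]]
{'time_s': 0.1, 'q': array([ 1.26901250e+00,  2.60658882e-01, -1.39227207e-01,  1.17272283e+00,
       -9.88867921e-06,  1.57081952e+00]), 'qd': array([-0.00081674, -0.00075013,  0.00307179, -0.00061675,  0.00072832,
        0.00034175]), 'joint_efforts': array([-1.85448994e-04, -4.06506371e+01,  2.54527295e+01,  1.00772016e-02,
       -1.63966483e-06, -4.13658270e-06]), 'position': array([155.86869467, 500.70534101, 241.53173246]), 'ee_rot': array([[-9.54800924e-01,  2.97245546e-01, -5.29304129e-04],
       [ 2.97246017e-01,  9.54799351e-01, -1.73361704e-03],
       [-9.93070578e-06, -1.81259270e-03, -9.99998357e-01]]), 'wrist_force': array([-0.59968609,  0.599475  , -0.55864403]), 'moment': array([-0.02724501,  0.04318741, -0.00970921]), 'gripper_width': 85.16606112370086} 11.0
```

```bash
sleep 1
```

```text
(no output)
```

View pics/top0.png

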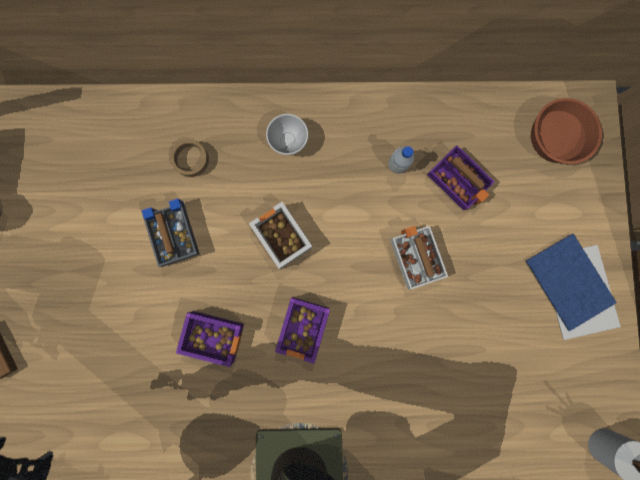

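View pics/side0.png

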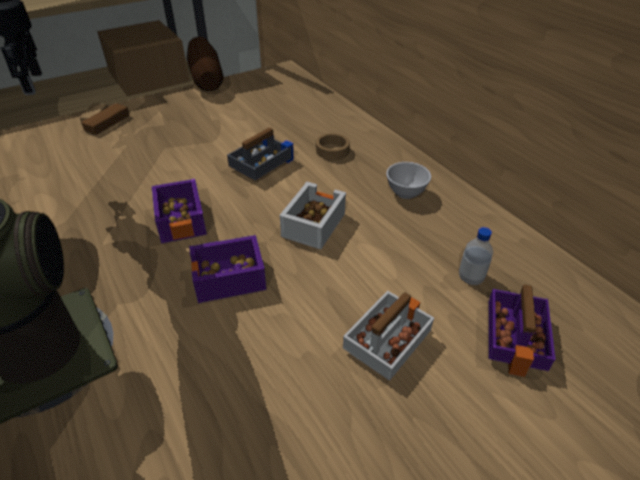

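Candidates in the top view:
- **Trays:** white with one orange lug at (419,257); purple at (462,179); grey with blue lugs at (171,235).
- **Bins:** white at (280,237); purple at (211,338) and (303,330).

I choose white tray (419,257) and white bin (280,237), and will check both in close crops.

```bash
python3 - <<'E'
import cv2,pickle,numpy as np
s=pickle.load(open("pics/top0.pkl","rb")); im=s["color"][:,:,::-1]
a=cv2.resize(im[215:300,375:460],None,fx=7,fy=7,interpolation=cv2.INTER_CUBIC)[:595,:]
b=cv2.resize(im[190:280,235:325],None,fx=6.6,fy=6.6,interpolation=cv2.INTER_CUBIC)
cv2.imwrite("pics/cA.png",a);cv2.imwrite("pics/cB.png",b)
s=pickle.load(open("pics/side0.pkl","rb")); im=s["color"][:,:,::-1]
cv2.imwrite("pics/cC.png",cv2.resize(im[280:390,330:450],None,fx=5.4,fy=5.4,interpolation=cv2.INTER_CUBIC))
cv2.imwrite("pics/cD.png",cv2.resize(im[170:260,265:365],None,fx=6,fy=6,interpolation=cv2.INTER_CUBIC))
E
```

```text
(no output)
```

View pics/cA.png

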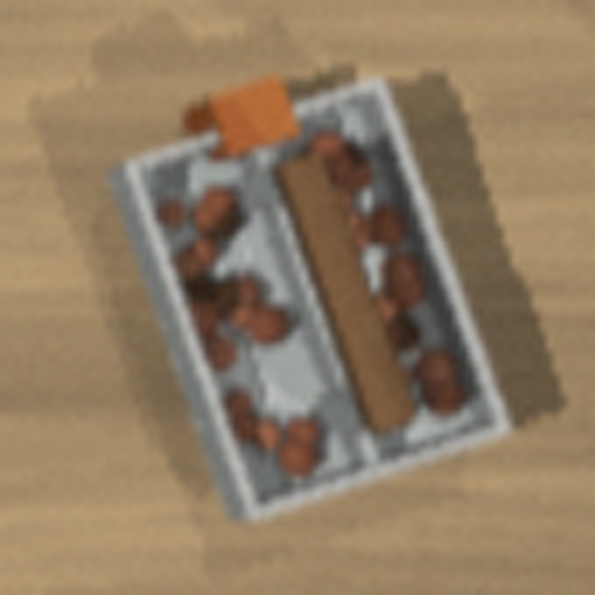

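View pics/cB.png

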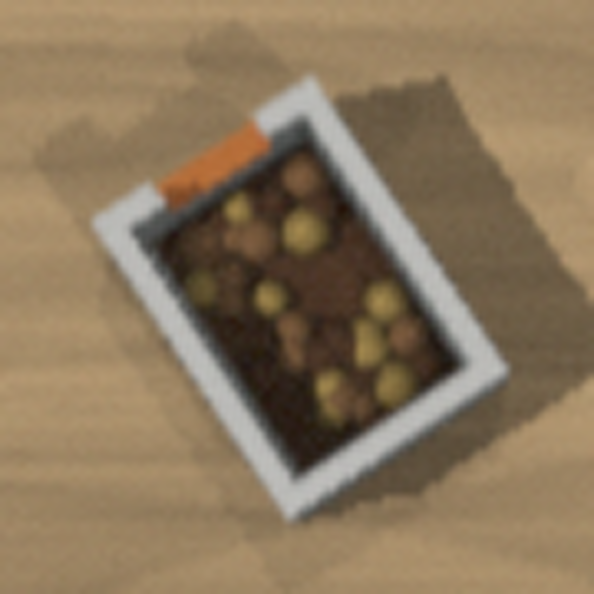

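View pics/cC.png

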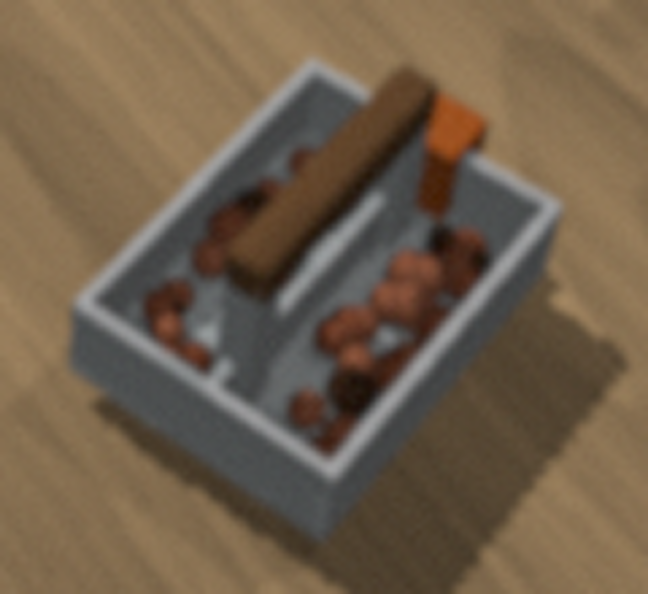

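View pics/cD.png

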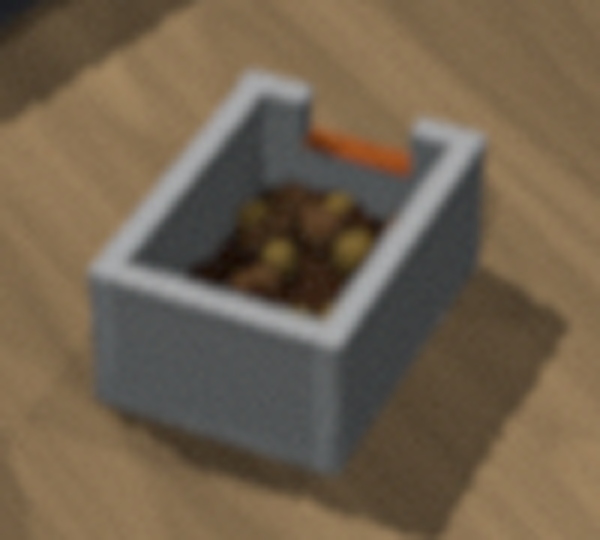

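The white tray has one orange lug at its upper end, and the white bin has its orange notch at its upper-left end. Both choices match the description. I'll fit poses from the rim corners in both views.

```bash
cat > h.py <<'E'
import numpy as np,pickle
from scipy.optimize import least_squares
def proj(s,P):
    T=np.linalg.inv(s["cam_to_world"]);p=np.asarray(P)@T[:3,:3].T+T[:3,3];q=p@s["intrinsics"].T;return q[:,:2]/q[:,2:]
def px(c,f,o): return (np.array(c,float)+.5)/f-.5+np.array(o)
def fit(obs,x0):  # obs list of (snap,pixels,local pts)
    def res(v,o=None):
        out=[]
        for s,p,L in (o or obs):
            c,n=np.cos(v[2]),np.sin(v[2]);L=np.asarray(L,float)
            W=np.c_[v[0]+c*L[:,0]-n*L[:,1],v[1]+n*L[:,0]+c*L[:,1],L[:,2]]
            out.append((proj(s,W)-p).ravel())
        return np.concatenate(out)
    q=least_squares(res,x0,loss="soft_l1"); return q.x,res(q.x)
def R4(z): return [(65,48,z),(65,-48,z),(-65,-48,z),(-65,48,z)]
E
python3 - <<'E'
from h import *
np.set_printoptions(precision=2,suppress=True)
t=pickle.load(open("pics/top0.pkl","rb"));s=pickle.load(open("pics/side0.pkl","rb"))
A=px([(125,160),(385,82),(510,430),(245,518)],7,(375,215))
B=px([(93,220),(313,78),(508,370),(293,520)],6.6,(235,190))
C=px([(313,62),(560,207),(330,478),(75,300)],5.4,(330,280))
D=px([(250,72),(487,135),(337,345),(92,272)],6,(265,170))
bar=px([(275,168),(322,152),(415,410),(375,435)],7,(375,215));bl=[(48,8,90),(48,-8,90),(-48,-8,90),(-48,8,90)]
for o in ([(t,A,R4(46)),(s,C,R4(46))],[(t,A,R4(46))],[(s,C,R4(46))],[(t,bar,bl)],):
    print("tray",*fit(o,[450,-250,.3]))
for o in ([(t,B,R4(60)),(s,D,R4(60))],[(t,B,R4(60))],[(s,D,R4(60))]): print("bin",*fit(o,[480,50,.5]))
for n,(u,v) in dict(a=(419,257),).items(): pass
# range check of bar top / rim heights
def w(S,u,v):
    z=S["range_z"][v,u];K=S["intrinsics"];return S["cam_to_world"]@np.r_[(u-K[0,2])/K[0,0]*z,(v-K[1,2])/K[1,1]*z,z,1]
print(w(t,424,257),w(t,262,225),w(t,400,257),w(t,350,200))
E
```

```text
tray [ 508.51 -297.47    0.3 ] [-0.4  -0.14 -0.36 -1.05 -0.23  0.29  0.08  0.12  0.11 -0.52  0.7   0.26
  0.04  0.46 -0.89  0.41]
tray [ 508.12 -298.01  -31.12] [-0.1  -0.09 -0.   -0.85 -0.08  0.56  0.18  0.24]
tray [ 508.8  -297.07    0.3 ] [ 0.01 -0.74  0.63 -0.04  0.12  0.18 -0.86  0.24]
tray [ 507.66 -296.97   -5.97] [-0.11 -0.8  -0.39 -0.71  0.68  1.66 -0.09  0.34]
bin [565.99  37.84   0.58] [-0.36  0.03 -0.21 -0.56  0.45 -0.07 -0.59 -0.19  0.03 -0.   -0.02  0.38
  0.46  0.84 -0.9   0.18]
bin [565.52  37.38   0.58] [-0.17  0.22 -0.02 -0.37  0.65  0.12 -0.39  0.  ]
bin [566.84  38.85   0.58] [ 0.07 -0.33  0.01 -0.    0.6   0.41 -0.76 -0.19]
[ 505.8  -296.33   91.25    1.  ] [592.72  84.36  26.36   1.  ] [ 508.44 -250.09   46.42    1.  ] [ 657.67 -137.3    -2.37    1.  ]
```

Request:
drive_tool:
  increments: [-12, -14, 0, 0, 0, 0, 85, -23, -26, 0, 0, 0, 0, 85, -23, -26, 0, 0, 0, 0, 85, -23, -26, 0, 0, 0, 0, 85, -23, -26, 0, 0, 0, 0, 85, -23, -26, 0, 0, 0, 0, 85, -23, -26, 0, 0, 0, 0, 85, -23, -26, 0, 0, 0, 0, 85]

```text
time_s: 0.77
position: [263.0, 260.9, 242.0]
ee_rot: [[-0.955, 0.297, -0.0], [0.297, 0.955, -0.0], [0.0, -0.0, -1.0]]
wrist_force: [0.6, -0.8, 0.0]
gripper_width: 84.8
```

Request:
drive_tool:
  increments: [-25, -28.6, 0, 0, 0, 0, 85, -25, -28.6, 0, 0, 0, 0, 85, -25, -28.6, 0, 0, 0, 0, 85, -25, -28.6, 0, 0, 0, 0, 85, -25, -28.6, 0, 0, 0, 0, 85, -25, -28.6, 0, 0, 0, 0, 85, -25, -28.6, 0, 0, 0, 0, 85, -25, -28.6, 0, 0, 0, 0, 85]

```text
time_s: 1.43
position: [385.9, -17.2, 242.2]
ee_rot: [[-0.955, 0.298, -0.0], [0.298, 0.955, 0.0], [0.0, 0.0, -1.0]]
wrist_force: [0.4, 0.5, -0.3]
gripper_width: 85.0
```

Request:
drive_tool:
  increments: [-25, -28.6, 0, 0, 0, 0, 85, -25, -28.6, 0, 0, 0, 0, 85, -25, -28.6, 0, 0, 0, 0, 85, -25, -28.6, 0, 0, 0, 0, 85, -25, -28.6, 0, 0, 0, 0, 85, -25, -28.6, 0, 0, 0, 0, 85, -25, -28.6, 0, 0, 0, 0, 85, -15, -17, 0, 0, 0, 0, 85]

```text
time_s: 2.1
position: [503.8, -282.6, 241.4]
ee_rot: [[-0.954, 0.299, 0.0], [0.299, 0.954, -0.001], [-0.0, -0.001, -1.0]]
wrist_force: [0.7, -0.2, 0.9]
gripper_width: 84.9
```

Request:
drive_tool:
  increments: [0, 0, 0, 0, 0, -0.1, 85, 0, 0, 0, 0, 0, -0.1, 85, 0, 0, 0, 0, 0, -0.1, 85, 0, 0, 0, 0, 0, -0.1, 85, 0, 0, 0, 0, 0, -0.1, 85, 0, 0, 0, 0, 0, -0.1, 85, 0, 0, 0, 0, 0, 0, 85, 0, 0, 0, 0, 0, 0, 85]

```text
time_s: 2.77
position: [502.5, -278.9, 241.9]
ee_rot: [[-0.957, -0.291, -0.001], [-0.291, 0.957, 0.0], [0.001, 0.001, -1.0]]
wrist_force: [-0.6, 0.2, 0.1]
gripper_width: 85.1
```

```bash
python3 - <<'E'
from rig import r, imaging
import cv2,pickle,numpy as np
s=r.read_state();print(s["time_s"],s["position"],s["ee_rot"].round(4),s["q"].round(3),s["wrist_force"])
T=np.array([508.5,-297.5,73]);print("tool delta",s["ee_rot"].T@(T-s["position"]),"yaw",np.arctan2(s["ee_rot"][1,0],s["ee_rot"][0,0])+2*np.pi-np.pi)
for n in("top","side"):
    s=imaging.snapshot(n); pickle.dump(s,open(f"pics/{n}1.pkl","wb")); cv2.imwrite(f"pics/{n}1.png",s["color"][:,:,::-1])
E
```

```text
2.7667 [ 502.51152686 -278.94811481  241.85816071] [[-9.566e-01 -2.914e-01 -9.000e-04]
 [-2.914e-01  9.566e-01  4.000e-04]
 [ 7.000e-04  7.000e-04 -1.000e+00]] [-0.507  0.347 -0.014  1.211 -0.    -0.802] [-0.60146052  0.21127709  0.0653723 ]
tool delta [ -0.44064957 -19.60657554 168.84460524] yaw 0.29566851984284437
```

View pics/side1.png

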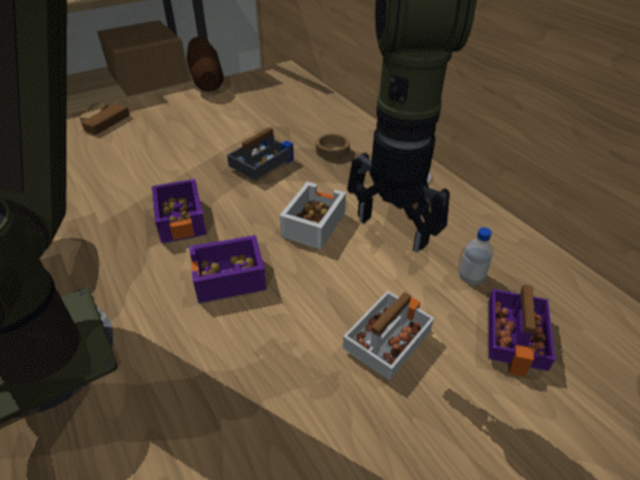

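The side view shows the open gripper above and behind the tray at (393,335), with nothing disturbed. I'll centre it and descend part way.

Request:
drive_tool:
  increments: [0, -10, 0, 0, 0, -0.005, 85, -0.5, -9.6, 10, 0, 0, 0, 85, 0, 0, 25, 0, 0, 0, 85, 0, 0, 25, 0, 0, 0, 85, 0, 0, 25, 0, 0, 0, 85, 0, 0, 15, 0, 0, 0, 85, 0, 0, 0, 0, 0, 0, 85]

```text
time_s: 3.45
position: [506.6, -297.0, 137.6]
ee_rot: [[-0.955, -0.297, -0.007], [-0.297, 0.955, 0.004], [0.005, 0.006, -1.0]]
wrist_force: [-0.4, -0.1, -0.5]
gripper_width: 84.8
```

```bash
python3 - <<'E'
from rig import r, imaging
import cv2,pickle,numpy as np
s=r.read_state();print(s["time_s"],s["position"],s["wrist_force"])
T=np.array([508.5,-297.5,73]);print("tool delta",s["ee_rot"].T@(T-s["position"]),"yaw",np.arctan2(s["ee_rot"][1,0],s["ee_rot"][0,0])+np.pi)
s=imaging.snapshot("side"); cv2.imwrite(f"pics/side2.png",cv2.resize(s["color"][210:400,300:480,::-1],None,fx=3.1,fy=3.1,interpolation=cv2.INTER_CUBIC))
E
```

```text
3.45 [ 506.57751941 -297.0480877   137.59086539] [-0.40827162 -0.09377982 -0.48197175]
tool delta [-2.04590727 -1.36075178 64.57431894] yaw 0.30204770744780873
```

View pics/side2.png

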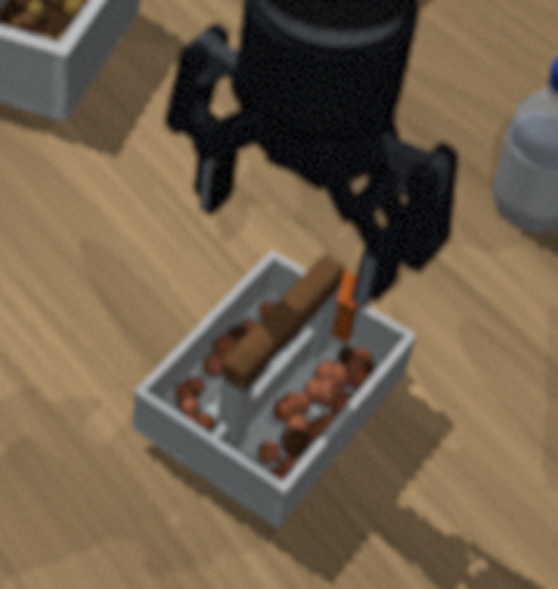

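The jaws straddle the bar, whose ends are at about (240,365) and (325,270) in the crop. I'll finish the descent.

Request:
drive_tool:
  increments: [-1, -1, 20, 0, 0, 0, 85, -0.5, -0.5, 20, 0, 0, 0, 85, 0, 0, 14, 0, 0, 0, 85, 0, 0, 8, 0, 0, 0, 85, 0, 0, 0, 0, 0, 0, 85, 0, 0, 0, 0, 0, 0, 85]

```text
time_s: 4.0
position: [511.5, -299.2, 81.0]
ee_rot: [[-0.954, -0.298, 0.001], [-0.298, 0.954, -0.001], [-0.001, -0.001, -1.0]]
wrist_force: [0.5, 0.9, 0.7]
gripper_width: 84.7
```

```bash
python3 - <<'E'
from rig import r, imaging
import cv2,pickle,numpy as np
s=r.read_state();print(s["time_s"],s["position"],s["wrist_force"],s["ee_rot"].round(4))
T=np.array([508.5,-297.5,73]);print("tool delta",s["ee_rot"].T@(T-s["position"]),"yaw",np.arctan2(s["ee_rot"][1,0],s["ee_rot"][0,0])+np.pi)
E
```

```text
4.0 [ 511.51606273 -299.16345363   81.03342196] [0.46078375 0.87699213 0.71303825] [[-9.545e-01 -2.983e-01  9.000e-04]
 [-2.983e-01  9.545e-01 -6.000e-04]
 [-6.000e-04 -8.000e-04 -1.000e+00]]
tool delta [2.38765126 2.49400114 8.02986056] yaw 0.30294942043761974
```

Request:
drive_tool:
  increments: [2.4, 2.5, 4, 0, 0, 0, 85, 0, 0, 4, 0, 0, 0, 85, 0, 0, 0, 0, 0, 0, 85, 0, 0, 0, 0, 0, 0, 85]

```text
time_s: 4.33
position: [507.9, -297.0, 72.6]
ee_rot: [[-0.954, -0.299, 0.0], [-0.299, 0.954, -0.0], [-0.0, -0.0, -1.0]]
wrist_force: [0.3, 0.7, 0.1]
gripper_width: 85.0
```

Request:
drive_tool:
  increments: [0, 0, 0, 0, 0, 0, 50, 0, 0, 0, 0, 0, 0, 30, 0, 0, 0, 0, 0, 0, 20, 0, 0, 0, 0, 0, 0, 14, 0, 0, 0, 0, 0, 0, 8, 0, 0, 0, 0, 0, 0, 8, 0, 0, 0, 0, 0, 0, 8, 0, 0, 0, 0, 0, 0, 8]
  grip_force: 60

```text
time_s: 5.0
position: [508.0, -297.1, 72.3]
ee_rot: [[-0.954, -0.299, 0.0], [-0.299, 0.954, -0.0], [-0.0, -0.0, -1.0]]
wrist_force: [-0.1, -1.1, 0.3]
gripper_width: 15.4
```

```bash
python3 - <<'E'
from rig import r, imaging
import cv2,pickle,numpy as np
s=r.read_state();print(s["time_s"],s["position"],s["wrist_force"],s["gripper_width"],s["ee_rot"].round(4))
s=imaging.snapshot("side"); cv2.imwrite(f"pics/side3.png",cv2.resize(s["color"][210:400,300:480,::-1],None,fx=3.1,fy=3.1,interpolation=cv2.INTER_CUBIC))
E
```

```text
5.0 [ 508.02353265 -297.13715998   72.34378094] [-0.05374684 -1.09333762  0.26091412] 15.376522630407523 [[-9.544e-01 -2.985e-01  2.000e-04]
 [-2.985e-01  9.544e-01 -4.000e-04]
 [-1.000e-04 -4.000e-04 -1.000e+00]]
```

View pics/side3.png

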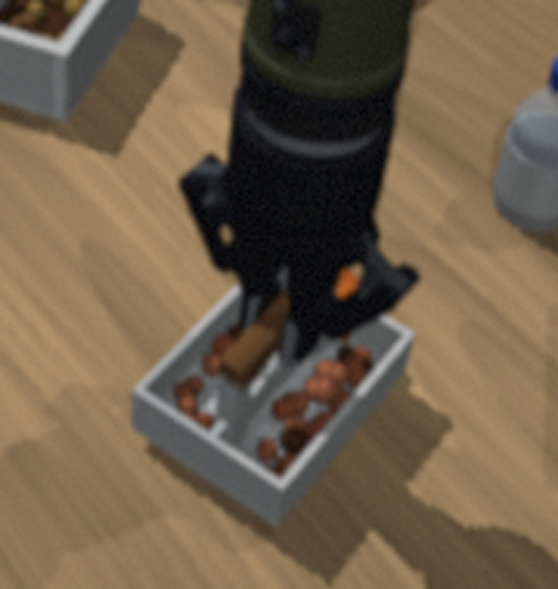

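The bar is gripped at 15.4 mm opening and the tray is still in place. Lifting.

Request:
drive_tool:
  increments: [0, 0, -5, 0, 0, 0, 8, 0, 0, -10, 0, 0, 0, 8, 0, 0, -18, 0, 0, 0, 8, 0, 0, -20, 0, 0, 0, 8, 0, 0, -20, 0, 0, 0, 8, 0, 0, -17, 0, 0, 0, 8, 0, 0, -10, 0, 0, 0, 8, 0, 0, 0, 0, 0, 0, 8]

```text
time_s: 5.72
position: [509.3, -297.7, 175.3]
ee_rot: [[-0.954, -0.299, 0.004], [-0.299, 0.954, -0.002], [-0.003, -0.004, -1.0]]
wrist_force: [0.4, -0.2, -2.9]
gripper_width: 15.1
```

```bash
python3 - <<'E'
from rig import r, imaging
import cv2,pickle,numpy as np
s=r.read_state();print(s["time_s"],s["position"],s["wrist_force"],s["moment"],s["gripper_width"],s["ee_rot"].round(4))
T=np.array([566,37.9]);p=s["position"]
print("world delta",T-p[:2],"tool",s["ee_rot"].T@np.r_[T-p[:2],0])
for n in("top","side"):
    s=imaging.snapshot(n); pickle.dump(s,open(f"pics/{n}4.pkl","wb")); cv2.imwrite(f"pics/{n}4.png",s["color"][:,:,::-1])
E
```

```text
5.7167 [ 509.31752355 -297.69749362  175.34237274] [ 0.35833075 -0.22811184 -2.89523916] [-0.01665115 -0.0413188  -0.01310786] 15.109213126620674 [[-0.9544 -0.2986  0.0044]
 [-0.2986  0.9544 -0.0024]
 [-0.0034 -0.0036 -1.    ]]
world delta [ 56.68247645 335.59749362] tool [-154.31374054  303.35711501   -0.55777323]
```

View pics/side4.png

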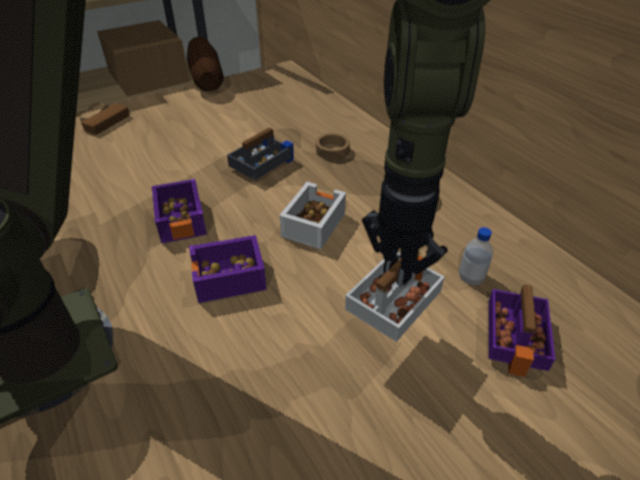

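The tray hangs level at (395,300), and the wrist reads −2.9 N, which fits 0.3 kg. I'll move over to the bin.

Request:
drive_tool:
  increments: [-4, 8, 0, 0, 0, 0, 8, -8, 16, 0, 0, 0, 0, 8, -12, 23, 0, 0, 0, 0, 8, -12, 23, 0, 0, 0, 0, 8, -12, 23, 0, 0, 0, 0, 8, -12, 23, 0, 0, 0, 0, 8, -12, 23, 0, 0, 0, 0, 8, -12, 23, 0, 0, 0, 0, 8]

```text
time_s: 6.48
position: [538.5, -115.1, 170.7]
ee_rot: [[-0.954, -0.299, -0.003], [-0.299, 0.954, 0.001], [0.003, 0.002, -1.0]]
wrist_force: [0.6, 0.7, -2.3]
gripper_width: 14.9
```

Request:
drive_tool:
  increments: [-12, 24, 0, 0, 0, 0, 8, -12, 24, 0, 0, 0, 0, 8, -12, 24, 0, 0, 0, 0, 8, -12, 24, 0, 0, 0, 0, 8, -12, 24, 0, 0, 0, 0, 8, -8, 15, 0, 0, 0, 0, 8, -3, 6, 0, 0, 0, 0, 8, 0, 0, 0, 0, 0, 0, 8]

```text
time_s: 7.15
position: [564.5, 40.3, 171.0]
ee_rot: [[-0.954, -0.301, -0.002], [-0.301, 0.954, 0.0], [0.002, 0.001, -1.0]]
wrist_force: [-0.4, -0.8, -1.9]
gripper_width: 15.0
```

Request:
drive_tool:
  increments: [0, 0, 0, 0, 0, -0.03, 8, 0, 0, 0, 0, 0, -0.06, 8, 0, 0, 0, 0, 0, -0.07, 8, 0, 0, 0, 0, 0, -0.07, 8, 0, 0, 0, 0, 0, -0.047, 8, 0, 0, 0, 0, 0, 0, 8, 0, 0, 0, 0, 0, 0, 8]

```text
time_s: 7.73
position: [564.7, 37.5, 171.8]
ee_rot: [[-0.838, -0.546, -0.001], [-0.546, 0.838, -0.001], [0.001, 0.0, -1.0]]
wrist_force: [0.6, 0.2, -2.1]
gripper_width: 15.3
```

```bash
python3 - <<'E'
from rig import r, imaging
import cv2,pickle,numpy as np
s=r.read_state();print(s["time_s"],s["position"],s["wrist_force"],s["gripper_width"],s["ee_rot"].round(4))
T=np.array([566,37.9]);p=s["position"]
print("tool",s["ee_rot"].T@np.r_[T-p[:2],0],"yaw",np.arctan2(s["ee_rot"][1,0],s["ee_rot"][0,0])+np.pi)
for n in("top","side"):
    s=imaging.snapshot(n); pickle.dump(s,open(f"pics/{n}5.pkl","wb"))
    c=s["color"][:,:,::-1]
    c=c[180:290,225:335] if n=="top" else c[110:270,240:390]
    f=5.4 if n=="top" else 3.7
    cv2.imwrite(f"pics/{n}5.png",cv2.resize(c,None,fx=f,fy=f,interpolation=cv2.INTER_CUBIC))
E
```

```text
7.7333 [564.66048214  37.48109716 171.77503126] [ 0.61816812  0.20891524 -2.0674858 ] 15.338171560133558 [[-8.378e-01 -5.460e-01 -1.400e-03]
 [-5.460e-01  8.378e-01 -5.000e-04]
 [ 1.500e-03  4.000e-04 -1.000e+00]]
tool [-1.35093496 -0.38047076 -0.00210641] yaw 0.5776158196679986
```

View pics/side5.png

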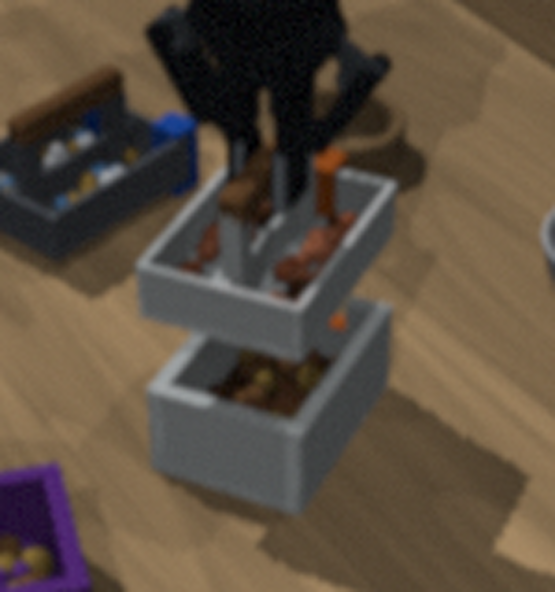

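View pics/top5.png

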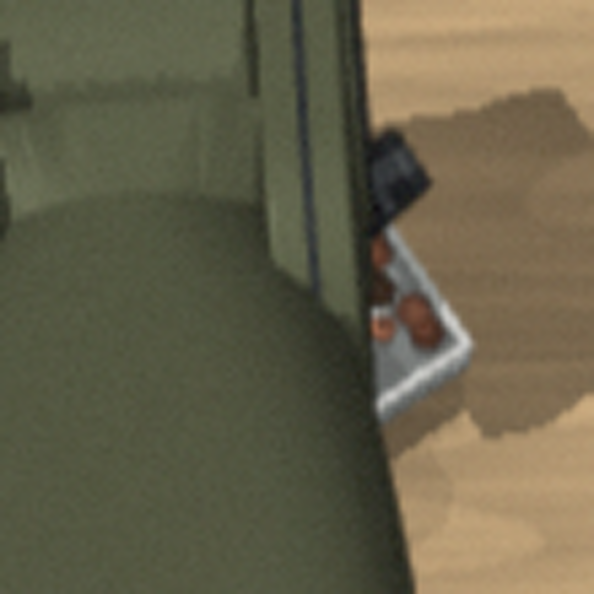

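The tray is held level over the bin, with the lug at the notch end (crop (325,190) above orange at (340,320)). I'll measure the offset with the side camera, using the same method as for the bin.

```bash
python3 - <<'E'
from h import *
np.set_printoptions(precision=2,suppress=True)
s=pickle.load(open("pics/side5.pkl","rb"))
C=px([(225,172),(399,182),(302,321),(138,268)],3.7,(240,110))
print(fit([(s,C,R4(145.5))],[566,38,.58]))
i=[1,2,3];print(fit([(s,C[i],[R4(145.5)[k] for k in i])],[566,38,.58]))
D=px([(157,392),(297,435),(392,307)],3.7,(240,110))
print(fit([(s,D,[R4(60)[k] for k in (3,2,1)])],[566,38,.58]))
E
```

```text
(array([561.29,  34.63,   0.62]), array([ 2.61, -5.71, -1.97,  1.29,  0.72, -0.95, -0.78,  1.8 ]))
(array([564.65,  35.57,   0.58]), array([-0.04,  1.36,  0.27, -1.55, -0.24,  0.16]))
(array([566.11,  38.08,   0.58]), array([-3.1 , -0.62,  1.2 ,  0.64,  0.17, -0.17]))
```

```bash
python3 - <<'E'
from h import *
import cv2
s=pickle.load(open("pics/side5.pkl","rb"));im=s["color"][:,:,::-1].copy()
f=7;o=(265,148)
c=cv2.resize(im[148:232,265:363],None,fx=f,fy=f,interpolation=cv2.INTER_CUBIC)
def draw(x,y,a,z,col):
    L=np.array(R4(z),float);n,k=np.sin(a),np.cos(a)
    P=proj(s,np.c_[x+k*L[:,0]-n*L[:,1],y+n*L[:,0]+k*L[:,1],L[:,2]])
    P=(P-o+.5)*f-.5
    cv2.polylines(c,[np.round(P).astype(int)],True,col,1)
draw(564.7,37.5,.5776,145.5,(0,255,0)); draw(566,37.9,.58,60,(255,255,0))
cv2.imwrite("pics/ov5.png",c)
E
```

```text
(no output)
```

View pics/ov5.png

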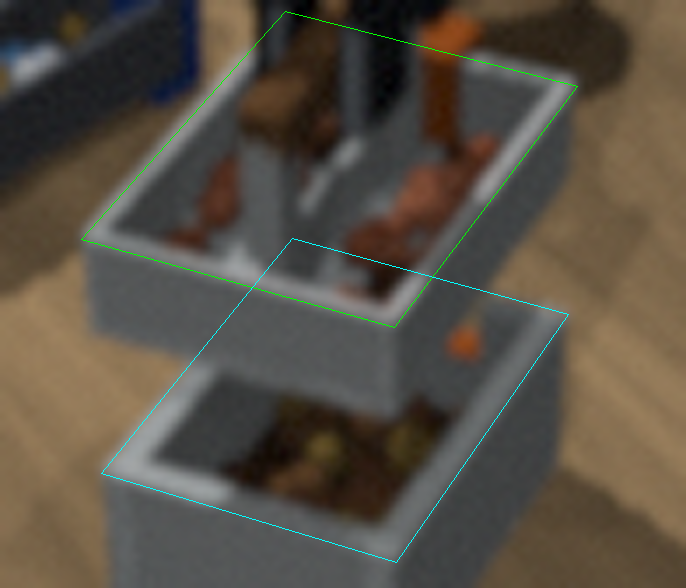

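The projected rims agree with the picture within about 1 px for both tray and bin. I'll correct by −1.4 mm, descend to just above the rim, and check.

Request:
drive_tool:
  increments: [-0.7, -0.2, 4, 0, 0, 0, 8, -0.7, -0.2, 8, 0, 0, 0, 8, 0, 0, 10, 0, 0, 0, 8, 0, 0, 8, 0, 0, 0, 8, 0, 0, 4, 0, 0, 0, 8, 0, 0, 0, 0, 0, 0, 8, 0, 0, 0, 0, 0, 0, 8, 0, 0, 0, 0, 0, 0, 8]

```text
time_s: 8.5
position: [567.0, 39.0, 138.4]
ee_rot: [[-0.836, -0.548, 0.0], [-0.548, 0.836, 0.0], [-0.0, -0.0, -1.0]]
wrist_force: [-0.2, -0.1, -3.6]
gripper_width: 15.2
```

```bash
cat > look.py <<'E'
from h import *
import cv2,sys
from rig import r,imaging
st=r.read_state();T=np.array([566,37.9]);p=st["position"];R=st["ee_rot"]
print(st["time_s"],p.round(2),st["wrist_force"].round(2),st["gripper_width"],R[:,2].round(4))
print("tool",(R.T@np.r_[T-p[:2],0]).round(2),"yaw",np.arctan2(R[1,0],R[0,0])+np.pi)
s=imaging.snapshot("side");im=s["color"][:,:,::-1].copy()
f=7;o=(265,155)
c=cv2.resize(im[155:240,265:363],None,fx=f,fy=f,interpolation=cv2.INTER_CUBIC)
def draw(x,y,a,z,col):
    L=np.array(R4(z),float);n,k=np.sin(a),np.cos(a)
    P=proj(s,np.c_[x+k*L[:,0]-n*L[:,1],y+n*L[:,0]+k*L[:,1],L[:,2]])
    P=(P-o+.5)*f-.5
    cv2.polylines(c,[np.round(P).astype(int)],True,col,1)
if len(sys.argv)>2: draw(566,37.9,.58,94,(0,255,0))
else: draw(p[0],p[1],np.arctan2(-R[1,0],-R[0,0]),p[2]-26.3,(0,255,0))
draw(566,37.9,.58,60,(255,255,0))
cv2.imwrite(f"pics/{sys.argv[1]}.png",c)
E
python3 look.py ov6
```

```text
8.5 [566.98  38.99 138.44] [-0.16 -0.07 -3.62] 15.154318406073347 [ 3.e-04  0.e+00 -1.e+00]
tool [ 1.42 -0.38 -0.  ] yaw 0.5802382690174301
```

View pics/ov6.png

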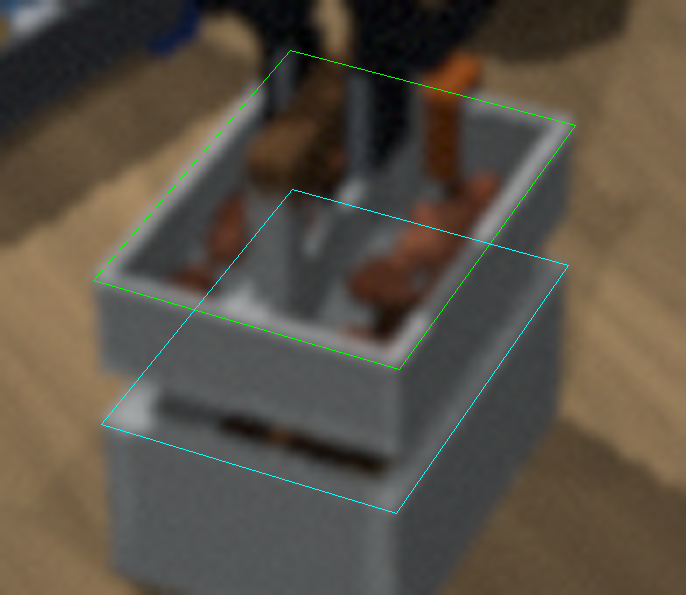

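The tray sits square above the bin in the overlay. I'll take out the 1.4 mm and descend slowly.

Request:
drive_tool:
  increments: [0.7, -0.2, 2, 0, 0, 0, 8, 0.5, -0.1, 3, 0, 0, 0, 8, 0, 0, 3, 0, 0, 0, 8, 0, 0, 3, 0, 0, 0, 8, 0, 0, 2, 0, 0, 0, 8, 0, 0, 1, 0, 0, 0, 8, 0, 0, 0, 0, 0, 0, 8, 0, 0, 0, 0, 0, 0, 8]

```text
time_s: 9.22
position: [565.9, 38.0, 124.2]
ee_rot: [[-0.836, -0.548, -0.0], [-0.548, 0.836, 0.0], [0.0, 0.0, -1.0]]
wrist_force: [0.1, 0.2, -3.0]
gripper_width: 15.0
```

```bash
python3 look.py ov7
```

```text
9.2167 [565.88  38.05 124.23] [ 0.06  0.23 -2.98] 14.997444792115957 [-2.e-04  0.e+00 -1.e+00]
tool [-0.02 -0.19 -0.  ] yaw 0.5802335211367962
```

View pics/ov7.png

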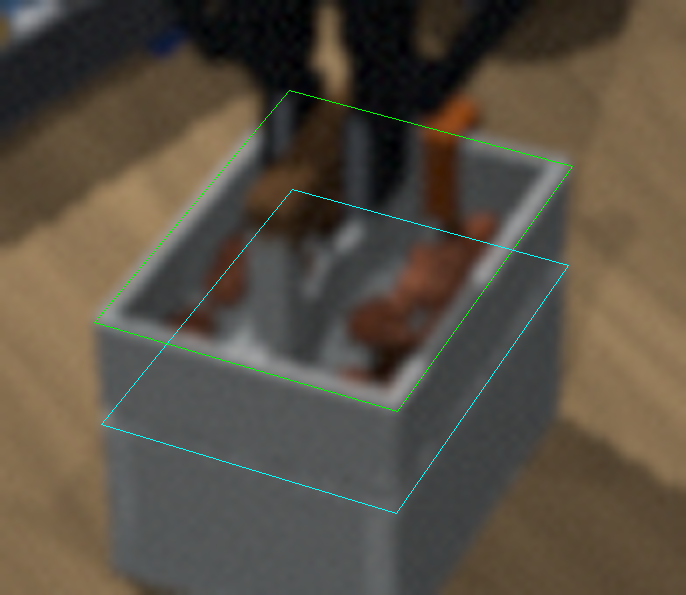

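No contact yet: −3 N is just the tray's weight. The foot is in the opening with about 4 mm to go, so I'll go on in small steps.

Request:
drive_tool:
  increments: [0, 0, 1.5, 0, 0, 0, 8, 0, 0, 1, 0, 0, 0, 8, 0, 0, 0.7, 0, 0, 0, 8, 0, 0, 0.4, 0, 0, 0, 8, 0, 0, 0, 0, 0, 0, 8, 0, 0, 0, 0, 0, 0, 8]

```text
time_s: 9.77
position: [565.9, 38.0, 120.7]
ee_rot: [[-0.836, -0.548, -0.0], [-0.548, 0.836, -0.0], [0.0, -0.0, -1.0]]
wrist_force: [-0.6, -1.1, -2.7]
gripper_width: 14.8
```

Request:
drive_tool:
  increments: [0, 0, 0.4, 0, 0, 0, 8, 0, 0, 0.4, 0, 0, 0, 8, 0, 0, 0, 0, 0, 0, 8, 0, 0, 0, 0, 0, 0, 8]

```text
time_s: 10.1
position: [566.1, 37.9, 120.4]
ee_rot: [[-0.836, -0.548, 0.001], [-0.548, 0.836, -0.0], [-0.0, -0.0, -1.0]]
wrist_force: [0.1, -1.0, 2.1]
gripper_width: 14.7
```

Contact came at 120.4, against 120.3 predicted for home. One slight press, then a gentle release.

Request:
drive_tool:
  increments: [0, 0, 0.4, 0, 0, 0, 8, 0, 0, 0, 0, 0, 0, 8, 0, 0, 0, 0, 0, 0, 17, 0, 0, 0, 0, 0, 0, 22, 0, 0, 0, 0, 0, 0, 30, 0, 0, 0, 0, 0, 0, 40, 0, 0, 0, 0, 0, 0, 50, 0, 0, 0, 0, 0, 0, 50]
  grip_force: 20

```text
time_s: 10.77
position: [565.9, 38.1, 119.4]
ee_rot: [[-0.836, -0.548, -0.0], [-0.548, 0.836, 0.0], [0.0, 0.0, -1.0]]
wrist_force: [0.1, 0.1, -0.2]
gripper_width: 50.4
```

```bash
python3 look.py ov8 home
```

```text
10.7667 [565.89  38.12 119.36] [ 0.15  0.07 -0.15] 50.38069484608898 [-2.e-04  1.e-04 -1.e+00]
tool [ 0.03 -0.25 -0.  ] yaw 0.5803229029725521
```

View pics/ov8.png

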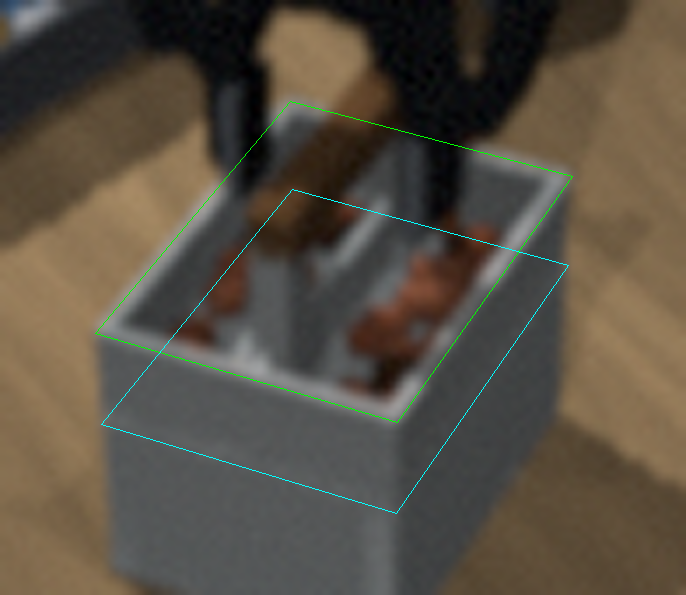

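The tray matches the home outline (z 94) with no visible tilt. I'll retreat straight up, then aside to check from above.

Request:
drive_tool:
  increments: [0, 0, -5, 0, 0, 0, 50, 0, 0, -12, 0, 0, 0, 50, 0, 0, -20, 0, 0, 0, 50, 0, 0, -25, 0, 0, 0, 50, 0, 0, -25, 0, 0, 0, 50, 0, 0, -25, 0, 0, 0, 50, 0, 0, -25, 0, 0, 0, 50, 0, 0, -10, 0, 0, 0, 50]

```text
time_s: 11.48
position: [567.4, 38.1, 270.6]
ee_rot: [[-0.836, -0.548, 0.006], [-0.548, 0.836, 0.0], [-0.005, -0.003, -1.0]]
wrist_force: [0.0, 0.2, -0.2]
gripper_width: 50.0
```

Request:
drive_tool:
  increments: [10, -20, 0, 0, 0, 0, 50, 15, -35, 0, 0, 0, 0, 50, 15, -35, 0, 0, 0, 0, 50, 15, -35, 0, 0, 0, 0, 50, 15, -35, 0, 0, 0, 0, 50, 15, -35, 0, 0, 0, 0, 50, 10, -20, 0, 0, 0, 0, 50, 0, 0, 0, 0, 0, 0, 50]

```text
time_s: 12.15
position: [604.5, -198.8, 265.1]
ee_rot: [[-0.839, -0.544, -0.001], [-0.544, 0.839, -0.002], [0.002, -0.001, -1.0]]
wrist_force: [0.9, 0.3, -0.4]
gripper_width: 50.0
```

```bash
python3 look.py ov9 home; python3 - <<'E'
from rig import imaging
import cv2,pickle
s=imaging.snapshot("top");pickle.dump(s,open("pics/top9.pkl","wb"));cv2.imwrite("pics/top9.png",s["color"][:,:,::-1])
cv2.imwrite("pics/top9c.png",cv2.resize(s["color"][185:285,230:330,::-1],None,fx=6,fy=6,interpolation=cv2.INTER_CUBIC))
E
```

```text
12.15 [ 604.46 -198.75  265.13] [ 0.89  0.25 -0.43] 50.017680972609476 [-7.0e-04 -1.8e-03 -1.0e+00]
tool [-96.37 219.54  -0.4 ] yaw 0.5747782640195984
```

View pics/ov9.png

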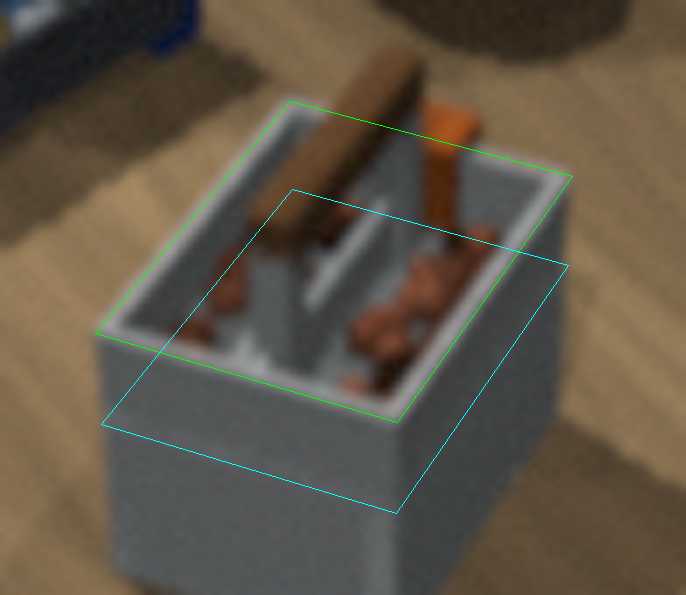

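View pics/top9.png

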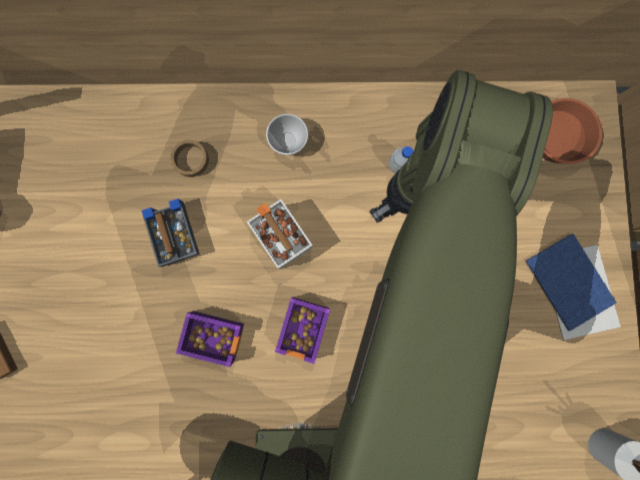

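View pics/top9c.png

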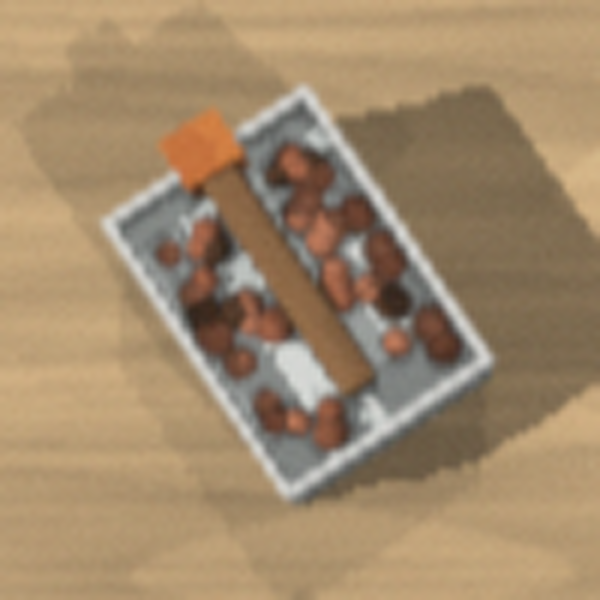

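Both views show the tray on the bin with its lug at the notch end, and the bystanders where they were. One numeric check of level and scene changes, then hand in.

```bash
python3 - <<'E'
from h import *
from rig import imaging,order,r
np.set_printoptions(precision=2,suppress=True)
t=pickle.load(open("pics/top9.pkl","rb"))
A=px([(102,222),(304,86),(495,362),(290,500)],6,(230,185))
print(fit([(t,A,R4(94))],[566,38,.58]))
s=imaging.snapshot("side");K=s["intrinsics"]
# level: bar-top + rim heights from range
c,n=np.cos(.58),np.sin(.58)
for S,name in((t,"top"),(s,"side")):
  K=S["intrinsics"]
  for L in [(62,40),(62,-40),(-62,40),(-62,-40),(0,46),(0,-46)]:
    P=proj(S,[[566+c*L[0]-n*L[1],37.9+n*L[0]+c*L[1],94]])[0];u,v=np.round(P).astype(int)
    z=S["range_z"][v,u];print(name,L,(S["cam_to_world"]@np.r_[(u-K[0,2])/K[0,0]*z,(v-K[1,2])/K[1,1]*z,z,1])[2].round(1))
import cv2
t0=pickle.load(open("pics/top0.pkl","rb"))
for nm,(x,y) in dict(bowl=(287,134),grey=(171,235)).items():
    a=t0["color"][y-45:y+45,x-35:x+35].astype(np.float32).mean(2);b=t["color"][y-45:y+45,x-35:x+35].astype(np.float32).mean(2)
    print(nm,cv2.phaseCorrelate(a,b))
print(r.read_state()["qd"])
E
```

```text
(array([565.15,  37.86,   0.59]), array([-0.33,  0.18,  0.42, -0.24,  0.16, -0.29, -0.23,  0.34]))
top (62, 40) 93.6
top (62, -40) 89.6
top (-62, 40) 98.6
top (-62, -40) 96.2
top (0, 46) 94.8
top (0, -46) 95.4
side (62, 40) 93.7
side (62, -40) 90.9
side (-62, 40) 94.0
side (-62, -40) 95.0
side (0, 46) 91.7
side (0, -46) 94.5
bowl ((-0.10367677184392932, -0.2330259997533588), 0.8188080822979963)
grey ((-0.15437998209895198, 0.014940607499823955), 0.8894747778221413)
[ 0.02 -0.01 -0.01  0.    0.    0.  ]
```

Single rim pixels are noisy, so I'll compare many rim samples, using the tray on the bench at the start as the reference.

```bash
python3 - <<'E'
from h import *
from rig import imaging
np.set_printoptions(precision=4,suppress=True)
t0=pickle.load(open("pics/top0.pkl","rb"));s0=pickle.load(open("pics/side0.pkl","rb"))
t=imaging.snapshot("top");s=imaging.snapshot("side")
def plane(S,x,y,a,z):
    c,n=np.cos(a),np.sin(a);L=[]
    for o in (61.5,62.5,63.5):
        L+=[(e*o,v) for e in(1,-1) for v in np.arange(-44,45,1.) if abs(v)>18]+[(v,e*(o-17)) for e in(1,-1) for v in np.arange(-60,61,1.)]
    L=np.array(L);W=np.c_[x+c*L[:,0]-n*L[:,1],y+n*L[:,0]+c*L[:,1],np.full(len(L),z)]
    uv=np.round(proj(S,W)).astype(int);K=S["intrinsics"];d=S["range_z"][uv[:,1],uv[:,0]]
    P=np.c_[(uv-K[:2,2])/K[0,0]*d[:,None],d]@S["cam_to_world"][:3,:3].T+S["cam_to_world"][:3,3]
    k=(d>0)&(abs(P[:,2]-z)<8);A=np.c_[L[k],np.ones(k.sum())]
    f=least_squares(lambda q:A@q-P[k,2],[0,0,z],loss="soft_l1").x
    return f,k.sum()
print("start",plane(t0,508.3,-297.7,.3,46),plane(s0,508.5,-297.4,.3,46))
print("bin0",plane(t0,566,37.9,.58,60),plane(s0,566,37.9,.58,60))
print("now",plane(t,565.5,37.9,.58,94),plane(s,566,37.9,.58,94))
E
```

```text
start (array([-0.0031,  0.0039, 46.2968]), np.int64(997)) (array([-0.0036,  0.0006, 45.892 ]), np.int64(1011))
bin0 (array([-0.003 , -0.0023, 60.5524]), np.int64(1016)) (array([ 0.0011,  0.0009, 60.0764]), np.int64(1026))
now (array([-0.0033,  0.0024, 94.6702]), np.int64(995)) (array([-0.0045, -0.0037, 93.6822]), np.int64(979))
```

The rim is at 94 mm (home is 94) and its slopes, under 0.005, are the same as the reference's. It is level and home, so I'm handing in.

```bash
python3 -c "
from rig import order,r
print(r.read_state()['time_s']);print(order.sign_off())"
```

```text
12.4
the job is handed in; nothing more can be done
None
```

The white tray is stacked on the white bin with its orange lug at the orange notch, and the job was handed in at 12.4 s of the 32 s allowed. I lifted it by the wooden bar, lowered it slowly until it touched (wrist force stayed within about 4 N), then released it and moved the arm away.

- **Seating:** the tray's rim measures 94.7 mm (top camera) and 93.7 mm (side camera), against 94 mm when fully home. The fitted tilt is under 0.005 rad, the same as on the bench at the start. The lug itself was not seen inside the notch, but the rim height and level rule out it standing on the rim.
- **Alignment:** the last top-view fit puts the tray about 1 mm and 0.01 rad from the bin's starting pose.
- **Everything else:** the bowl and grey tray shifted by less than 0.3 px. The purple look-alikes looked untouched in the final picture; I did not measure them.
- **Disagreement:** single-pixel rim heights scattered between 90 and 99 mm. The plane fit over about 1,000 rim samples per view settled that as noise.

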